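# Weigh the cheeses on the two-pan kitchen balance

## Robot

A 6-joint arm with a two-finger parallel gripper is mounted at the origin on a cart in front of the work surface, level with it; the furniture and walls round the work are solid. World frame = base frame: x ahead of the robot, y to its left, z up, the work surface at z = 0. Lengths are in m, angles in degrees, forces in N, time in s.
With the tool pointing down it reaches from about 0.25 to 0.725 m from the base axis. Payload 9.7 kg.
Tool frame: the origin (TCP) lies midway between the tips of the shut fingers; the grasp point (between the pads) lies 19 mm behind it; x points along the fingers, y is the direction in which the jaws open and shut, and the axes are right-handed (so a half turn about x gives the same grasp; the last joint's range is limited). The gripper opens to 85 mm and grips with 20 to 120 N. Pads are 22 mm wide; open, the fingers measure 114 mm over their backs; the gripper's body (76 mm by 85 mm) begins 54 mm behind the grasp point. The pads swing forward as they close: fully open they stand 13 mm farther back than shut.
Start: joints at [-68.468, 4.979, 10.078, 95.1, 0, 90], TCP at [0.202, -0.512, 0.208] pointing down, gripper open.
Joint ranges: [-179.16, 179.16], [-48.56, 103.87], [-65.8, 70.77], [-126.05, 130.52], [-82.76, 87.17], [-180, 180]. Speed limits (degrees/s): [127.2, 127.2, 147.25, 180, 180, 180].

## Interface

Orientations are given as [roll, pitch, yaw] about the fixed x, y, z axes, in that order (R = Rz(yaw) Ry(pitch) Rx(roll)).
In Python, from workcell import bot, cams gives the robot as it stands.
- The arm moves only by the tool apply_moves, never from a script. Its argument "commands" is a list of rows, each a list of 5 numbers: the shift along the tool's x, y, z in m, then the turn about the tool's x in rad, then the opening, from -1 (shut) to 1 (fully open). In form: [[tx, ty, tz, roll, hand], ...]. A call has 1 to 12 rows; each row is the pose to reach, as a shift and turn from the pose measured when the call began, along the tool's axes at that moment; what a row does not reach only later rows make up. A row lasts 1/10 s, in which the tool goes at most 50 mm and 8.59 degrees, less where a joint would pass 70% of its speed; a pose out of reach is approached as far as the arm can. A call with a gripper value outside its range is refused whole. The fingers move at their own pace and stop on an object; "newtons" is the grip in N (left out, the last holds). Time passes only in rows, so rows that repeat a pose let the fingers close. It gives the time, the measured TCP pose, the force and the opening at its end, in the units of the state.
- bot.get_obs(): the state, without advancing time (a new reading comes with each control period).
- cams.camera(name): name is "side" or "top" or "wrist"; returns a dict with "frame" (420x560x3 uint8, blue, green, red), "depth" (420x560 float32, m along the optical axis (not along the pixel's ray), 0 where there is no reading), "camera_matrix" (3x3 intrinsics, pixels), "R" (3x3) and "t" (3): a world point X has camera coordinates R X + t; the wrist camera has in their place "mount" (4x4, takes a point from camera to tool coordinates, whose origin is the TCP and whose axes are the tool frame's). Camera axes: x right, y down, z forward; pixel columns grow to the right and rows downward; lengths in m; the calibration is good to about 2 mm. The wrist camera is an equidistant fisheye: a pixel r from the principal point sees the ray r / f radians off the axis. A picture is of the moment at which its call begins: read the wrist's pose just before it.
- bot.job_done(): hands the job in, once; it reports no verdict.
Trained networks look in the newest picture that a camera, given by its name, has taken for a name from the list of things; names that differ only in an ending like _2 or _b are one class to them, and where a whole thing is asked for, a point or a joint stands for the part that bears it (a point fixed in the world has none). Each returns a list of dicts, best first, with "confidence" (0 to 1); they miss things now and then, are a little off and sometimes report something else, mostly with a low value. They report only what shows in the picture. A call takes as long as a camera call. They do not tell look-alikes from the thing itself.
- cams.spot_in(name, camera): "rect" ([left, top, right, bottom] in pixels, round what is visible of it).
The state is a dict: "time": time; "q": joint angles; "qd": joint speeds; "joint_efforts": joint torques, N m; "ee_pos": TCP position; "tcp_rot": TCP orientation; "wrist_force": force on the tool from outside, world axes, zero at the start; "torque": the same for the moment, N m; "opening": finger opening in m.
Only numpy, scipy, OpenCV 4.12 (cv2) and the standard library are available. Lean on these libraries where they do the work, as an engineer would, in place of code of your own. Each camera call takes 0.05 s, during which the arm holds its last target. There are 200 camera calls.

## Task

Weigh the cheeses for me: take the tea light out of the goods dish and stand it on the worktop, put all the cheeses in the dish, and load the plate with brass weights until the beam stands level. Leave the scale standing so, with the cheeses and those weights on it, and put every weight that is not needed into its own nest in the wooden block, so that I can read the weight from the gaps. Do not knock the drinking glass over.

Things in the scene. Friction and masses are not known exactly. Their poses are not given: they have to be found in the camera images.
- scale: Grey two-pan kitchen balance, base 98 x 222 x 47 mm, fixed to the worktop; origin under the middle of the base. Its y axis runs along the beam, from the weight plate (-y side) to the goods dish (+y side); x points away from the side with the pointer and index marks. The beam pivots 68 mm above the worktop; the pans sit 80 mm either side of the pivot and always stay level.
- scale_beam (a joint): Tilt of the balance beam, rad, stops at -0.14 and +0.14. 0: level, pans equally high. Positive: goods dish up, weight plate down (too much on the weight plate). Negative: goods dish down (too little on the weight plate). Inside the stops it settles in about 2 s at 0.003 rad for each gram of difference (a 20 g error reads 0.06), and an empty scale stands level.
- goods_dish_floor (a point): Middle of the floor of the goods dish, the larger round steel pan: flat floor 132 mm across, flared rim 154 mm across and 20 mm above the floor. Floor 98 mm above the worktop when level; rises and sinks up to 11 mm with the beam.
- weight_plate_floor (a point): Middle of the floor of the weight plate, the smaller round steel pan: flat floor 98 mm across, rim 108 mm across and 4 mm above the floor. Floor 98 mm above the worktop when level; rises and sinks up to 11 mm with the beam.
- weight_block: Wooden block 164 x 58 x 20 mm for the set of weights, fixed; origin under its middle, x along its length. Four round nests 7 mm deep in one row, from the largest at its +x end to the smallest at its -x end, each 7 mm wider than the weight that belongs in it.
- tea_light: Tea light of 20 g, 38 mm across, 15 mm high with its rim, found standing in the goods dish; origin at the middle of its underside.
- dish_brush: Washing-up brush lying along the edge of the sink, 36 x 270 x 62 mm, fixed there and not part of the job; origin under its middle, its own y axis along its length.
- glass_tumbler: Drinking glass, 77 mm across, 99 mm high, standing at the left of the scale; not part of the job. Origin under its middle.
- weight_200: Brass knob weight, largest of the four, 200 g: cylinder 32 mm across and 28 mm high, above it a neck 4 mm high and a knob 18 mm across, 42 mm high in all; origin at the middle of its underside, z up along its axis. Starts on the worktop.
- weight_100: Brass knob weight, second largest, 100 g: cylinder 25 mm across and 23 mm high, above it a neck 3.5 mm high and a knob 15 mm across, 35.5 mm high in all; origin at the middle of its underside, z up along its axis. Starts on the worktop.
- weight_50: Brass knob weight, second smallest, 50 g: cylinder 20 mm across and 18 mm high, above it a neck 3 mm high and a knob 12 mm across, 29 mm high in all; origin at the middle of its underside, z up along its axis. Starts on the worktop.
- weight_20: Brass knob weight, smallest, 20 g: cylinder 15 mm across and 13 mm high, above it a neck 3 mm high and a knob 10 mm across, 23 mm high in all; origin at the middle of its underside, z up along its axis. Starts on the worktop.
- nest_200 (a point): Middle of the bottom of the block's nest for the 200 g weight, 13 mm above the worktop; nest 39 mm across, 7 mm deep.
- nest_100 (a point): Middle of the bottom of the block's nest for the 100 g weight, 13 mm above the worktop; nest 32 mm across, 7 mm deep.
- nest_50 (a point): Middle of the bottom of the block's nest for the 50 g weight, 13 mm above the worktop; nest 27 mm across, 7 mm deep.
- nest_20 (a point): Middle of the bottom of the block's nest for the 20 g weight, 13 mm above the worktop; nest 22 mm across, 7 mm deep.
- cheese_a: Small round waxed cheese, a flat straw-coloured disc, the largest of three sizes, 58 mm across and 36 mm high; origin at its middle, 18 mm above the surface it lies on. Its weight is not known (cheese runs to roughly 1.05 g per cubic centimetre). May be absent.
- cheese_b: Small round waxed cheese, a flat straw-coloured disc, the middle of three sizes, 52 mm across and 32 mm high; origin at its middle, 16 mm above the surface it lies on. Its weight is not known (cheese runs to roughly 1.05 g per cubic centimetre). May be absent.
- cheese_c: Small round waxed cheese, a flat straw-coloured disc, the smallest of three sizes, 46 mm across and 29 mm high; origin at its middle, 14.5 mm above the surface it lies on. Its weight is not known (cheese runs to roughly 1.05 g per cubic centimetre). May be absent.
There are look-alikes about, which are no part of the job. Leave any green or purple look-alike of the weight_100 alone.

How it is judged (in metres and radians):
At the end, for the whole second after the job is handed in: Beam level within 0.03 rad (10 g), all cheeses resting in the goods dish; each 200, 100, 50, 20 g weight at rest on the weight plate or upright at the bottom of its own nest (within 6 mm of its middle), the tea light on the worktop (value of joint scale_beam between -0.03 and 0.03 rad and horizontal distance between each of cheese_a, cheese_b, cheese_c and goods_dish_floor below 0.07 m and z of cheese_a in the frame of goods_dish_floor between 0.008 and 0.09 m and linear speed of each of cheese_a, cheese_b, cheese_c, tea_light below 0.03 m/s and z of cheese_b in the frame of goods_dish_floor between 0.008 and 0.09 m and z of cheese_c in the frame of goods_dish_floor between 0.008 and 0.09 m and ((horizontal distance between weight_200 and nest_200 below 0.006 m and z of weight_200 in the frame of nest_200 below 0.004 m and angle between weight_200's own z axis and vertical below 0.2 rad and linear speed of weight_200 below 0.03 m/s) or (horizontal distance between weight_200 and weight_plate_floor below 0.052 m and z of weight_200 in the frame of weight_plate_floor between -0.006 and 0.02 m and linear speed of weight_200 below 0.03 m/s)) and ((horizontal distance between weight_100 and nest_100 below 0.006 m and z of weight_100 in the frame of nest_100 below 0.004 m and angle between weight_100's own z axis and vertical below 0.2 rad and linear speed of weight_100 below 0.03 m/s) or (horizontal distance between weight_100 and weight_plate_floor below 0.052 m and z of weight_100 in the frame of weight_plate_floor between -0.006 and 0.02 m and linear speed of weight_100 below 0.03 m/s)) and ((horizontal distance between weight_50 and nest_50 below 0.006 m and z of weight_50 in the frame of nest_50 below 0.004 m and angle between weight_50's own z axis and vertical below 0.2 rad and linear speed of weight_50 below 0.03 m/s) or (horizontal distance between weight_50 and weight_plate_floor below 0.052 m and z of weight_50 in the frame of weight_plate_floor between -0.006 and 0.02 m and linear speed of weight_50 below 0.03 m/s)) and ((horizontal distance between weight_20 and nest_20 below 0.006 m and z of weight_20 in the frame of nest_20 below 0.004 m and angle between weight_20's own z axis and vertical below 0.2 rad and linear speed of weight_20 below 0.03 m/s) or (horizontal distance between weight_20 and weight_plate_floor below 0.052 m and z of weight_20 in the frame of weight_plate_floor between -0.006 and 0.02 m and linear speed of weight_20 below 0.03 m/s)) and height (world z) of tea_light between -0.01 and 0.008 m); the robot touches nothing.
It fails at once if the drinking glass is knocked over (angle between glass_tumbler's own z axis and vertical above 0.6 rad).
Of cheese_a, cheese_b, cheese_c only 2 to 3 are there at a start; the rules pass over those that are not, and their reading is None.
At some moment in a run one of cheese_a, cheese_b, cheese_c may be knocked a few centimetres aside while the robot is not near it.
It also fails if it takes over 208 s, if anything falls off the work surface, if the arm or the gripper's body presses on something with over 40 N, if the wrist force passes 120 N, or if a joint passes its speed limit or range.

## Working session

There is one attempt and no reset: what is moved stays moved. The work goes in short steps, Python scripts to look and compute and a tool call to move; the robot and the scene stay as the last step left them, time stands still between calls to the robot, and variables do not carry over. Pictures are saved under pics/ and viewed, about 12 in all and at most 16, crops included, and the job is handed in when it is done.

Besides the shell and the picture viewer there is one more tool, called as name(argument=value, ...) on one line, values as JSON. apply_moves: Moves the arm, as the interface text tells. Its arguments: {"type":"object","properties":{"commands":{"type":"array"},"newtons":{"type":"number"}},"required":["commands"]}

```bash
mkdir -p pics; ls
python3 - <<'E'
from workcell import bot,cams
import cv2,numpy as np
print(bot.get_obs())
for n in ("top","side"):
    c=cams.camera(n); cv2.imwrite(f"pics/{n}0.png",c["frame"]); print(n,c["camera_matrix"],c["R"],c["t"])
c=cams.camera("wrist"); print(c["camera_matrix"],c["mount"])
E
```

```text
pics
{'time': 0.0, 'q': array([-6.84686523e+01,  5.01149026e+00,  1.00339554e+01,  9.50997883e+01,
        9.69662002e-04,  9.00001283e+01]), 'qd': array([-0.10981573, -0.01188797, -0.0790283 ,  0.01768841,  0.0955004 ,
       -0.04731219]), 'joint_efforts': array([ 6.86362728e-04, -5.20393431e+01,  4.64802575e+01,  1.62882416e-02,
       -2.80644218e-05,  2.22476774e-05]), 'ee_pos': array([ 0.20176307, -0.5113705 ,  0.20707488]), 'tcp_rot': array([-90.71834438,  89.92267074, 110.81287438]), 'wrist_force': array([-0.13550386, -0.21463626, -0.30950063]), 'torque': array([-0.04539046, -0.01733168, -0.04507921]), 'opening': 0.08550640968858529}
top [[460.83182588   0.         279.43803288]
 [  0.         460.83182588 212.01091574]
 [  0.           0.           1.        ]] [[ 0.00890975 -0.99986359  0.01390718]
 [-0.9950806  -0.01023771 -0.0985383 ]
 [ 0.09866724 -0.01296082 -0.99503608]] [-0.18015122  0.4972496   1.15179101]
side [[471.53411937   0.         274.79398353]
 [  0.         471.53411937 210.21241563]
 [  0.           0.           1.        ]] [[ 0.9181317  -0.39605319  0.01326833]
 [-0.1515192  -0.38179687 -0.91174178]
 [ 0.36616404  0.83508863 -0.41054948]] [-0.52544715  0.10124589  1.00899663]
[[325.1922621    0.         278.01999435]
 [  0.         325.1922621  209.12207633]
 [  0.           0.           1.        ]] [[ 1.83436104e-03 -3.21954862e-01  9.46753242e-01 -1.65955410e-01]
 [ 9.99998218e-01  1.67992384e-04 -1.88039684e-03 -7.70438047e-04]
 [ 4.46355571e-04  9.46755005e-01  3.21954597e-01 -8.19547334e-02]
 [ 0.00000000e+00  0.00000000e+00  0.00000000e+00  1.00000000e+00]]
```

View pics/top0.png

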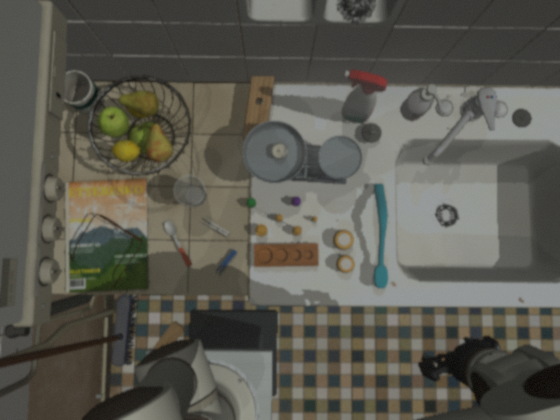

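View pics/side0.png

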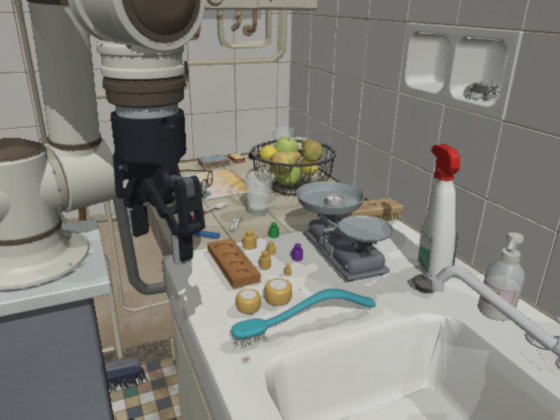

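```bash
cat > h.py <<'E'
from workcell import bot,cams
import cv2,numpy as np
from scipy.spatial.transform import Rotation as Ro
def pose():
    o=bot.get_obs(); return np.array(o["ee_pos"]),Ro.from_euler('xyz',o["tcp_rot"],degrees=True).as_matrix(),o
def pix2world(c,u,v,z=None):
    """pixel -> world point on plane z, or from depth"""
    K=c["camera_matrix"]; d=np.linalg.inv(K)@[u,v,1.]
    R,t=c["R"],c["t"]
    if z is None:
        return R.T@(d*np.median(c["depth"][int(v)-1:int(v)+2,int(u)-1:int(u)+2])-t)
    o=-R.T@t; r=R.T@d; return o+r*(z-o[2])/r[2]
def proj(c,X):
    p=c["R"]@np.asarray(X,float)+c["t"]; p=c["camera_matrix"]@p; return p[:2]/p[2]
def wray(c,P,R,u,v):
    K=c["camera_matrix"]; x=np.array([u-K[0,2],v-K[1,2]]); r=np.linalg.norm(x)+1e-9; th=r/K[0,0]
    d=np.r_[np.sin(th)*x/r,np.cos(th)]; M=c["mount"]
    return P+R@M[:3,3], R@M[:3,:3]@d
def wproj(c,P,R,X):
    M=c["mount"]; p=M[:3,:3].T@(R.T@(np.asarray(X,float)-P)-M[:3,3])
    th=np.arctan2(np.hypot(p[0],p[1]),p[2]); K=c["camera_matrix"]
    return K[:2,2]+K[0,0]*th*p[:2]/np.hypot(p[0],p[1])
def wpix(c,P,R,u,v,z):
    o,d=wray(c,P,R,u,v); return o+d*(z-o[2])/d[2]
def go(P,R,tgt,yaw=None):
    """shift in tool axes to reach tgt (world)"""
    return np.round(R.T@(np.asarray(tgt)-P),4)
E
python3 - <<'E'
from h import *
for n in ("top","side"):
    c=cams.camera(n)
    for k in ["scale","goods_dish_floor","weight_plate_floor","weight_block","tea_light","glass_tumbler","weight_200","weight_100","weight_50","weight_20","cheese_a","cheese_b","cheese_c"]:
        for d in cams.spot_in(k,n)[:4]:
            l,t,r,b=d["rect"]; u,v=(l+r)/2,(t+b)/2
            print(n,k,round(d["confidence"],2),np.round(d["rect"]).astype(int),pix2world(c,u,v).round(3))
E
```

```text
top scale 0.56 [242 118 363 183] [ 0.643 -0.23   0.098]
top goods_dish_floor 0.79 [244 123 305 186] [ 0.631 -0.161  0.106]
top weight_plate_floor 0.91 [317 138 361 180] [ 0.622 -0.317  0.103]
top weight_block 0.85 [252 245 319 268] [ 0.386 -0.193  0.014]
top tea_light 0.6 [270 142 286 160] [ 0.639 -0.17   0.105]
top glass_tumbler 0.84 [170 175 210 204] [0.556 0.056 0.017]
top glass_tumbler 0.35 [271 144 284 158] [ 0.638 -0.168  0.105]
top weight_200 0.67 [374 182 390 288] [ 0.442 -0.43   0.054]
top weight_200 0.58 [274 215 286 224] [ 0.479 -0.176  0.027]
top weight_200 0.55 [293 226 302 234] [ 0.453 -0.222  0.035]
top weight_200 0.54 [292 197 301 206] [ 0.526 -0.219  0.036]
top weight_100 0.67 [374 182 390 288] [ 0.442 -0.43   0.054]
top weight_100 0.58 [274 215 286 224] [ 0.479 -0.176  0.027]
top weight_100 0.55 [293 226 302 234] [ 0.453 -0.222  0.035]
top weight_100 0.54 [292 197 301 206] [ 0.526 -0.219  0.036]
top weight_50 0.67 [374 182 390 288] [ 0.442 -0.43   0.054]
top weight_50 0.58 [274 215 286 224] [ 0.479 -0.176  0.027]
top weight_50 0.55 [293 226 302 234] [ 0.453 -0.222  
[... 1681 characters left out ...]
 239 277 254] [ 0.49  -0.18   0.018]
side weight_50 0.66 [244 231 259 250] [ 0.452 -0.145  0.023]
side weight_20 0.72 [293 242 304 261] [ 0.529 -0.226  0.02 ]
side weight_20 0.7 [258 253 271 269] [ 0.449 -0.232  0.019]
side weight_20 0.68 [269 239 277 254] [ 0.49  -0.18   0.018]
side weight_20 0.66 [244 231 259 250] [ 0.452 -0.145  0.023]
side cheese_a 0.94 [266 278 291 304] [ 0.424 -0.359  0.031]
side cheese_a 0.74 [239 291 262 314] [ 0.367 -0.365  0.026]
side cheese_b 0.94 [266 278 291 304] [ 0.424 -0.359  0.031]
side cheese_b 0.74 [239 291 262 314] [ 0.367 -0.365  0.026]
side cheese_c 0.94 [266 278 291 304] [ 0.424 -0.359  0.031]
side cheese_c 0.74 [239 291 262 314] [ 0.367 -0.365  0.026]
```

The top view shows the dish at (274,151) with the tea light at (278,151) and the plate at (339,158). The block is at (285,256) with its large nest to the left. The brass weights are the 200 at (261,230), 100 at (297,230), 50 at (279,218) and 20 at (314,219), with a green look-alike at (252,202) and a purple one at (296,201). There are two cheeses, at (343,240) and (345,263). The side view agrees.

```bash
cat > geo.py <<'E'
from h import *
def tilt(show=True):
    """mean floor heights of dish and plate from top depth"""
    c=cams.camera("top"); K=c["camera_matrix"]; v,u=np.mgrid[100:215,225:380]
    d=c["depth"][100:215,225:380]; X=np.stack([(u-K[0,2])/K[0,0]*d,(v-K[1,2])/K[1,1]*d,d],-1)-c["t"]
    X=(X@c["R"]).reshape(-1,3)
    return X[d.ravel()>0],c
E
python3 - <<'E'
from geo import *
P,R,o=pose(); print("tool axes (cols)\n",R.round(2)); print("shift to view",go(P,R,[0.40,-0.25,0.30]))
X,c=tilt()
m=X[(X[:,2]>0.085)&(X[:,2]<0.14)]
rm=m[m[:,2]>0.0]
for y0,y1 in((-.10,-.245),(-.25,-.38)):
    s=m[(m[:,1]<y0)&(m[:,1]>y1)]; (cx,cy),r=cv2.minEnclosingCircle(s[:,:2].astype(np.float32)); print(len(s),cx,cy,r, np.percentile(s[:,2],[5,25,50,75,95]).round(4))
# block mask
c=cams.camera("top")
E
```

```text
tool axes (cols)
 [[-0.    0.37 -0.93]
 [ 0.   -0.93 -0.37]
 [-1.   -0.   -0.  ]]
shift to view [-0.0922 -0.1706 -0.2803]
2935 0.6353555917739868 -0.1602826714515686 0.07705525308847427 [0.091  0.0932 0.0951 0.0987 0.1125]
1705 0.672317624092102 -0.3266730308532715 0.100887730717659 [0.0985 0.1018 0.1034 0.1053 0.114 ]
```

apply_moves(commands=[[-0.03,-0.02,-0.03,0.1,1],[-0.06,-0.05,-0.07,0.2,1],[-0.09,-0.08,-0.12,0.3,1],[-0.09,-0.11,-0.17,0.38,1],[-0.09,-0.14,-0.22,0.38,1],[-0.09,-0.15,-0.27,0.38,1],[-0.09,-0.152,-0.327,0.38,1],[-0.09,-0.152,-0.327,0.38,1],[-0.09,-0.152,-0.327,0.38,1],[-0.09,-0.152,-0.327,0.38,1]])

```text
time: 2.65
ee_pos: [0.4508, -0.2496, 0.2974]
tcp_rot: [-18.0, 89.9, 161.9]
wrist_force: [0.7, -0.4, 0.8]
opening: 0.0854
```

Run:
```python
from geo import *
P,R,o=pose(); c=cams.camera("wrist"); print(o["time"],P,R.round(3)); 
cv2.imwrite("pics/w1.png",c["frame"]); np.save("d.npy",c["depth"])
for k in ["weight_block","tea_light","weight_100","cheese_a"]:
    for d in cams.spot_in(k,"wrist")[:7]:
        l,t,r,b=d["rect"]; print(k,round(d["confidence"],2),np.round(d["rect"]).astype(int),wpix(c,P,R,(l+r)/2,(t+b)/2,{"weight_block":.02,"tea_light":.105,"weight_100":.02,"cheese_a":.03}[k]).round(3))
```

```text
2.65 [ 0.45075771 -0.24955021  0.29739284] [[-0.001 -0.002 -1.   ]
 [ 0.    -1.     0.002]
 [-1.    -0.     0.001]]
weight_block 0.61 [182 180 296 220] [ 0.395 -0.192  0.02 ]
tea_light 0.8 [190   0 224  28] [ 0.636 -0.171  0.105]
weight_100 0.84 [180 147 208 173] [ 0.455 -0.13   0.02 ]
weight_100 0.84 [247  96 265 111] [ 0.531 -0.219  0.02 ]
weight_100 0.77 [247 148 265 168] [ 0.456 -0.218  0.02 ]
weight_100 0.75 [164 103 186 120] [ 0.525 -0.105  0.02 ]
weight_100 0.74 [215 128 234 145] [ 0.487 -0.175  0.02 ]
cheese_a 0.97 [328 156 360 194] [ 0.435 -0.34   0.03 ]
cheese_a 0.91 [326 198 357 232] [ 0.375 -0.34   0.03 ]
```

View pics/w1.png

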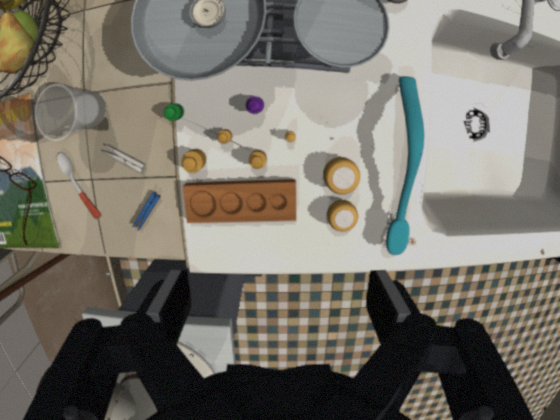

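Wrist view: nest centres are at about (203,204), (231,203), (257,202) and (279,202). The weights are at (193,160), (258,159), (225,136) and (290,136), the cheeses at (343,176) and (342,216), and the tea light at (207,12). Next I move above the tea light.

apply_moves(commands=[[0,-0.02,-0.04,0,0.18],[0.02,-0.04,-0.09,0,0.18],[0.06,-0.06,-0.13,0,0.18],[0.1,-0.08,-0.17,0,0.18],[0.14,-0.08,-0.186,0,0.18],[0.147,-0.08,-0.186,0,0.18],[0.147,-0.08,-0.186,0,0.18],[0.147,-0.08,-0.186,0,0.18]])

```text
time: 3.7
ee_pos: [0.6353, -0.1729, 0.1522]
tcp_rot: [133.0, 90.0, -47.4]
wrist_force: [-0.7, -0.2, 0.5]
opening: 0.0507
```

```bash
cat > look.py <<'E'
import sys
from geo import *
def look(k,z,pic=None,n=4):
    P,R,o=pose(); c=cams.camera("wrist"); print("t",o["time"],"P",P.round(4),"op",round(o["opening"],4),"F",np.round(o["wrist_force"],1))
    if pic: cv2.imwrite(f"pics/{pic}.png",c["frame"])
    for d in cams.spot_in(k,"wrist")[:n]:
        l,t,r,b=d["rect"]; X=wpix(c,P,R,(l+r)/2,(t+b)/2,z)
        print(k,round(d["confidence"],2),np.round(d["rect"]).astype(int),X.round(4),"shift",go(P,R,X))
if __name__=="__main__": look(sys.argv[1],float(sys.argv[2]),*(sys.argv[3:4]))
E
python3 look.py tea_light 0.1
```

```text
t 3.7 P [ 0.6353 -0.1729  0.1522] op 0.0507 F [-0.7 -0.2  0.5]
tea_light 0.84 [251 186 302 241] [ 0.6398 -0.1713  0.1   ] shift [ 0.0522 -0.0016 -0.0044]
tea_light 0.22 [306 319 330 351] [ 0.5268 -0.2062  0.1   ] shift [0.0521 0.034  0.1084]
```

apply_moves(commands=[[0.03,-0.0015,-0.004,0,0.18],[0.053,-0.0015,-0.004,0,0.18],[0.053,-0.0015,-0.004,0,0.18],[0.053,-0.0015,-0.004,0,0.18],[0.053,-0.0015,-0.004,0,-0.25],[0.053,-0.0015,-0.004,0,-0.25],[0.053,-0.0015,-0.004,0,-0.25],[0.053,-0.0015,-0.004,0,-0.25],[0.053,-0.0015,-0.004,0,-0.25]], newtons=20)

```text
time: 4.7
ee_pos: [0.6402, -0.1717, 0.1012]
tcp_rot: [160.8, 89.8, -19.6]
wrist_force: [0.8, 1.0, 0.1]
opening: 0.0323
```

apply_moves(commands=[[0,0,0,0,-0.6],[0,0,0,0,-0.6],[0,0,0,0,-0.6],[0,0,0,0,-0.6],[-0.03,0,0,0,-0.6],[-0.05,0,0,0,-0.6],[-0.05,0,0,0,-0.6]])

```text
time: 5.4
ee_pos: [0.6412, -0.172, 0.1547]
tcp_rot: [163.1, 89.5, -17.3]
wrist_force: [0.2, 0.1, 0.2]
opening: 0.017
```

```bash
python3 look.py tea_light 0.13 w2
```

```text
t 5.4 P [ 0.6412 -0.172   0.1547] op 0.017 F [0.2 0.1 0.2]
tea_light 0.9 [250 192 304 247] [ 0.6512 -0.1709  0.13  ] shift [ 0.0248 -0.0012 -0.0098]
```

View pics/w2.png

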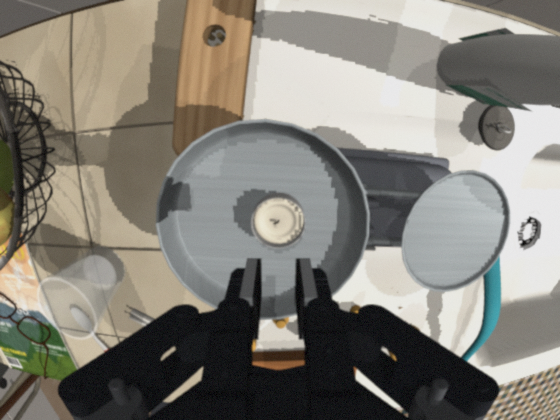

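The tea light is still in the dish at (277,219), and the fingers closed without gripping it. I'll check where the TCP projects.

Run:
```python
from geo import *
P,R,o=pose(); c=cams.camera("wrist")
print(wproj(c,P,R,P), wproj(c,P,R,P-0.019*R[:,0]), R.round(3))
d=c["depth"]; print(d[215:224:4,270:285:5], d[270,240:320:8])
def w(u,v):
    o_,r=wray(c,P,R,u,v); M=c["mount"]; f=R@M[:3,2]; return o_+r*d[v,u]/(r@f)
for u,v in((277,219),(277,235),(277,208),(250,268),(312,268),(240,190),(455,230),(277,140)): print(u,v,w(u,v).round(4))
X,_=tilt(); 
m=X[(abs(X[:,2]-.1)<.03)&(np.hypot(X[:,0]-.64,X[:,1]+.17)<.02)]; print(m.mean(0),np.percentile(m[:,2],[10,50,90]))
```

```text
[279.22086384 251.11989634] [279.28720904 267.35947024] [[ 0.004 -0.007 -1.   ]
 [-0.002 -1.     0.007]
 [-1.     0.001 -0.004]]
[[0.22846013 0.22750111 0.22908592]
 [0.22908242 0.23053625 0.22933143]
 [0.22928862 0.22227676 0.22930768]] [0.15193777 0.14384806 0.14348495 0.25288355 0.2519985  0.25217712
 0.25194862 0.15070243 0.1442631  0.15233172]
277 219 [ 0.6416 -0.1703  0.1022]
277 235 [ 0.6297 -0.1702  0.1032]
277 208 [ 0.6499 -0.1704  0.1026]
250 268 [ 0.6498 -0.1584  0.1882]
312 268 [ 0.6463 -0.1872  0.1825]
240 190 [ 0.6607 -0.1439  0.0937]
455 230 [ 0.6303 -0.312   0.1022]
277 140 [ 0.6962 -0.1707  0.094 ]<stdin>:9: RuntimeWarning: Mean of empty slice.
  ret = um.true_divide(
Traceback (most recent call last):
IndexError: index -1 is out of bounds for axis 0 with size 0
```

apply_moves(commands=[[0,-0.0015,0.001,0,0.2],[0.0,-0.0015,0.001,0,0.2],[0.03,-0.0015,0.001,0,0.2],[0.062,-0.0015,0.001,0,0.2],[0.062,-0.0015,0.001,0,0.2],[0.062,-0.0015,0.001,0,0.2],[0.062,-0.0015,0.001,0,-0.5],[0.062,-0.0015,0.001,0,-0.5],[0.062,-0.0015,0.001,0,-0.5],[0.062,-0.0015,0.001,0,-0.5],[0.062,-0.0015,0.001,0,-0.5]], newtons=20)

```text
time: 6.7
ee_pos: [0.6389, -0.1701, 0.0882]
tcp_rot: [158.7, 89.8, -21.7]
wrist_force: [0.7, -0.9, 0.5]
opening: 0.0211
```

```bash
python3 look.py tea_light 0.1 w3
python3 - <<'E'
from geo import *
c=cams.camera("side"); a=cv2.imread("pics/w3.png")
s=cv2.resize(c["frame"][140:300,240:440],(560,448),interpolation=cv2.INTER_CUBIC)
cv2.imwrite("pics/m3.png",cv2.resize(np.vstack([a[120:420],s]),None,fx=.8,fy=.8))
E
```

```text
t 6.7 P [ 0.6389 -0.1701  0.0882] op 0.0211 F [ 0.7 -0.9  0.5]
tea_light 0.88 [245 218 318 297] [ 0.641  -0.1713  0.1   ] shift [-0.0118  0.0012 -0.0021]
```

View pics/m3.png

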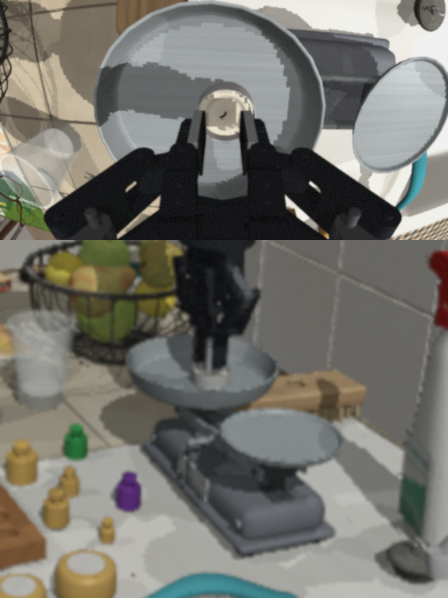

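The fingers have closed over the top of the tea light at about (228,112) in the picture. I'll measure where the fingertips really are in tool coordinates.

Run:
```python
from geo import *
P,R,o=pose(); c=cams.camera("wrist"); d=c["depth"]; M=c["mount"]; K=c["camera_matrix"]
v,u=np.mgrid[0:420,0:560]; x=(u-K[0,2]);y=(v-K[1,2]); r=np.hypot(x,y)+1e-9; th=r/K[0,0]
X=np.stack([np.tan(th)*x/r*d,np.tan(th)*y/r*d,d],-1)@M[:3,:3].T+M[:3,3]
for col in (240,246,252,305,310,316):
    for row in range(250,300,5): print(col,row,(X[row,col]*1000).round(0).astype(int), end=" | ")
    print()
print(o["ee_pos"])
```

```text
240 250 [ -6 -22  -3] | 240 255 [ -6 -22   0] | 240 260 [ -5 -22   3] | 240 265 [ -6 -22   6] | 240 270 [-40 -17 -10] | 240 275 [-45 -17 -10] | 240 280 [-48 -17 -10] | 240 285 [-52 -16 -10] | 240 290 [-55 -16 -10] | 240 295 [-60 -15 -10] | 
246 250 [ -6 -18  -3] | 246 255 [-18 -17  -6] | 246 260 [-30 -16 -10] | 246 265 [-35 -15 -10] | 246 270 [-40 -15 -10] | 246 275 [-44 -14 -10] | 246 280 [-48 -14 -10] | 246 285 [-52 -14 -10] | 246 290 [-55 -14  -9] | 246 295 [-60 -13 -10] | 
252 250 [-16 -14  -9] | 252 255 [-17 -14  -6] | 252 260 [-30 -13 -10] | 252 265 [-34 -13 -10] | 252 270 [-39 -12 -10] | 252 275 [-44 -12 -10] | 252 280 [-48 -12 -10] | 252 285 [-53 -11 -10] | 252 290 [-53 -11  -8] | 252 295 [-53 -11  -6] | 
305 250 [-16  13  -8] | 305 255 [-16  13  -6] | 305 260 [-29  12 -10] | 305 265 [-35  12 -10] | 305 270 [-39  11 -10] | 305 275 [-42  11  -9] | 305 280 [-47  11  -9] | 305 285 [-52  10 -10] | 305 290 [-56  10 -10] | 305 295 [-57  10  -9] | 
310 250 [-17  16  -9] | 310 255 [-16  16  -5] | 310 260 [-29  15 -10] | 310 265 [-34  14 -10] | 310 270 [-39  14 -10] | 310 275 [-44  13 -10] | 310 280 [-49  13 -10] | 310 285 [-52  13 -10] | 310 290 [-55  12  -9] | 310 295 [-60  12 -10] | 
316 250 [-19  18 -10] | 316 255 [-12  19  -4] | 316 260 [-12  20  -1] | 316 265 [-15  19   1] | 316 270 [-39  16 -10] | 316 275 [-44  16 -10] | 316 280 [-48  15 -10] | 316 285 [-52  15 -10] | 316 290 [-55  15  -9] | 316 295 [-60  14 -10] | 
[ 0.63878558 -0.17011894  0.08791826]
```

apply_moves(commands=[[-0.03,0,0,0,-1],[-0.03,0,0,0,-1],[-0.03,0,0,0,-1],[-0.03,0,0,0,-1]])

```text
time: 7.3
ee_pos: [0.6385, -0.17, 0.1171]
tcp_rot: [153.3, 89.9, -27.1]
wrist_force: [0.6, -0.2, -0.8]
opening: 0.0001
```

```bash
cat > tips.py <<'E'
from geo import *
P,R,o=pose(); c=cams.camera("wrist"); d=c["depth"]; M=c["mount"]; K=c["camera_matrix"]
v,u=np.mgrid[0:420,0:560]; x=(u-K[0,2]);y=(v-K[1,2]); r=np.hypot(x,y)+1e-9; th=r/K[0,0]
X=np.stack([np.tan(th)*x/r*d,np.tan(th)*y/r*d,d],-1)@M[:3,:3].T+M[:3,3]
print(o["ee_pos"],o["opening"],o["q"].round(1))
for col in (220,230,240,255,262,270,275,280,285,290,300,310,320):
    s=X[:,col]; m=(abs(s[:,2]+10)<2.5)&(s[:,0]<0)
    m=(s[:,0]<-.002)&(abs(s[:,2])<.014)&(abs(s[:,1])<.06)
    i=np.where(m)[0]
    print(col,i[:1],[(X[j,col]*1000).round(0).astype(int).tolist() for j in i[:24:4]])
E
python3 tips.py
```

```text
[ 0.63851929 -0.17004377  0.11713437] 0.00014611916607695864 [-14.9  19.5  17.   87.5  -0.  165.5]
220 [310] [[-70, -22, -10], [-74, -21, -11], [-76, -21, -11], [-76, -21, -9], [-76, -21, -7], [-77, -21, -6]]
230 [312] [[-66, -19, -6], [-69, -19, -6], [-70, -18, -6], [-73, -18, -6], [-75, -18, -6]]
240 [307] [[-69, -14, -11], [-72, -14, -11], [-74, -14, -11], [-75, -14, -10], [-78, -14, -10], [-81, -13, -11]]
255 [268] [[-29, -12, -5], [-34, -11, -6], [-38, -11, -6], [-41, -11, -6], [-45, -11, -6], [-48, -10, -6]]
262 [268] [[-30, -8, -6], [-34, -8, -6], [-37, -8, -6], [-43, -8, -7], [-44, -8, -5], [-54, -7, -10]]
270 [258] [[-27, -4, -9], [-33, -4, -11], [-35, -4, -10], [-39, -4, -10], [-43, -4, -10], [-47, -4, -10]]
275 [258] [[-27, -2, -10], [-32, -2, -10], [-35, -2, -10], [-38, -2, -9], [-43, -2, -10], [-45, -2, -9]]
280 [258] [[-27, 0, -9], [-33, 0, -10], [-35, 0, -10], [-39, 0, -10], [-42, 0, -10], [-46, 0, -10]]
285 [258] [[-26, 3, -9], [-32, 3, -10], [-35, 3, -9], [-39, 3, -10], [-43, 2, -10], [-45, 2, -9]]
290 [258] [[-27, 5, -10], [-31, 5, -10], [-35, 5, -9], [-39, 5, -10], [-42, 5, -10], [-45, 5, -9]]
300 [268] [[-30, 10, -6], [-34, 10, -6], [-37, 9, -5], [-42, 9, -7], [-44, 9, -6], [-47, 9, -5]]
310 [289] [[-48, 13, -6], [-52, 13, -6], [-55, 13, -6], [-65, 11, -11], [-68, 11, -11], [-69, 11, -10]]
320 [311] [[-64, 16, -6], [-67, 15, -6], [-76, 14, -10], [-78, 14, -11], [-81, 14, -11], [-105, 11, -13]]
```

The shut tips sit about 26 mm behind the reported TCP according to the wrist depth, so I'll go that much deeper. The dish yields, so this is safe.

apply_moves(commands=[[0,0.001,-0.002,0,0.2],[0.0,0.001,-0.002,0,0.2],[0.0,0.001,-0.002,0,0.2],[0.015,0.001,-0.002,0,0.2],[0.03,0.001,-0.002,0,0.2],[0.043,0.001,-0.002,0,0.2],[0.043,0.001,-0.002,0,0.2],[0.043,0.001,-0.002,0,-0.5],[0.043,0.001,-0.002,0,-0.5],[0.043,0.001,-0.002,0,-0.5],[0.043,0.001,-0.002,0,-0.5],[0.043,0.001,-0.002,0,-0.5]], newtons=20)

```text
time: 8.55
ee_pos: [0.6406, -0.1711, 0.0743]
tcp_rot: [154.6, 89.9, -25.8]
wrist_force: [0.4, -0.1, 0.7]
opening: 0.0365
```

Gripped at 36.5 mm. So the true tips are about 25 mm behind the reported TCP. Now I carry it to a free spot at (0.50,-0.335).

apply_moves(commands=[[-0.04,0,0,0,-0.5],[-0.08,0,0.01,0,-0.5],[-0.09,0.02,0.05,0,-0.5],[-0.09,0.05,0.09,0,-0.5],[-0.09,0.09,0.12,0,-0.5],[-0.08,0.13,0.14,0,-0.5],[-0.04,0.164,0.14,0,-0.5],[0,0.164,0.14,0,-0.5],[0.04,0.164,0.14,0,-0.5],[0.065,0.164,0.14,0,-0.5],[0.065,0.164,0.14,0,-0.5]])

```text
time: 9.65
ee_pos: [0.4973, -0.3328, 0.0053]
tcp_rot: [-36.9, 89.7, 142.7]
wrist_force: [-0.5, -0.4, -0.7]
opening: 0.0361
```

```bash
cat > tips2.py <<'E'
from geo import *
def heights():
    """floor heights of pans relative, from top camera"""
    X,c=tilt(); out=[]
    for cx,cy,r in((.6354,-.1603,.060),(.622,-.320,.044)):
        m=X[(np.hypot(X[:,0]-cx,X[:,1]-cy)<r)&(abs(X[:,2]-.1)<.02)]; out.append((len(m),np.median(m[:,2]).round(4)) if len(m) else None)
    return out
if __name__=="__main__": print(heights())
E
python3 look.py cheese_a 0.03; python3 tips2.py
```

```text
t 9.65 P [ 0.4973 -0.3328  0.0053] op 0.0361 F [-0.5 -0.4 -0.7]
cheese_a 0.57 [252 308 326 368] [ 0.4539 -0.338   0.03  ] shift [-0.0246  0.0055  0.0434]
[(1874, np.float64(0.0982)), (900, np.float64(0.0989))]
```

apply_moves(commands=[[0.01,0,0,0,-0.5],[0.019,0,0,0,-0.5],[0.02,0,0,0,-0.5],[0.02,0,0,0,-0.5],[0.02,0,0,0,0.1],[0.02,0,0,0,0.1],[0.02,0,0,0,0.1],[-0.03,0,0,0,0.1],[-0.08,0,0,0,0.9],[-0.12,0,0.04,0,0.9],[-0.15,0,0.075,0,0.9],[-0.15,0,0.1,0,0.9]])

```text
time: 11.0
ee_pos: [0.3996, -0.3345, 0.166]
tcp_rot: [143.0, 89.4, -37.3]
wrist_force: [0.4, -0.3, 0.5]
opening: 0.0812
```

```bash
python3 look.py cheese_a 0.03; python3 look.py tea_light 0.01 w4
python3 - <<'E'
from geo import *
P,R,o=pose(); c=cams.camera("wrist"); g=cv2.cvtColor(c["frame"],cv2.COLOR_BGR2GRAY)
print([wproj(c,P,R,P-np.array([0,0,0])).round(0),wproj(c,P,R,P-.025*R[:,0]).round(0)])
E
```

```text
t 11.0 P [ 0.3996 -0.3345  0.166 ] op 0.0812 F [ 0.4 -0.3  0.5]
cheese_a 0.78 [257 130 311 183] [ 0.4314 -0.3407  0.03  ] shift [ 0.1363  0.0051 -0.0306]
cheese_a 0.64 [263 190 311 238] [ 0.3747 -0.3431  0.03  ] shift [0.1358 0.0079 0.0261]
t 11.1 P [ 0.3981 -0.3342  0.1632] op 0.0813 F [ 1.3 -1.4 -0.8]
tea_light 0.98 [257  63 297 100] [ 0.5013 -0.334   0.01  ] shift [ 0.1538 -0.0018 -0.1024]
[array([279., 251.]), array([279., 273.])]
```

View pics/w4.png

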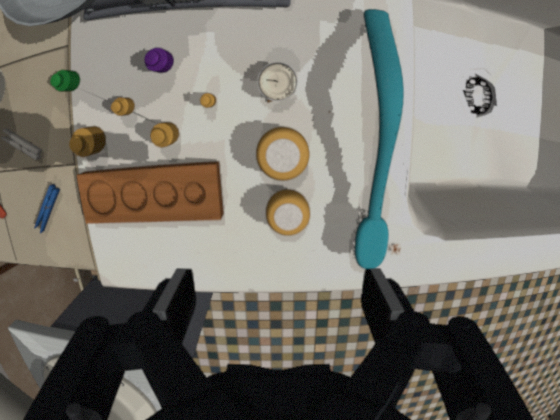

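The tea light stands upright at (277,82), the cheeses are at (283,154) and (288,213), and the rest is undisturbed. Next I grasp the larger cheese.

apply_moves(commands=[[0.03,0.006,-0.02,0,0.7],[0.07,0.006,-0.033,0,0.7],[0.11,0.006,-0.033,0,0.7],[0.15,0.006,-0.033,0,0.7],[0.175,0.006,-0.033,0,0.7],[0.183,0.006,-0.033,0,0.7],[0.183,0.006,-0.033,0,0.7],[0.183,0.006,-0.033,0,-0.2],[0.183,0.006,-0.033,0,-0.2],[0.183,0.006,-0.033,0,-0.2],[0.183,0.006,-0.033,0,-0.2],[0.183,0.006,-0.033,0,-0.2]], newtons=25)

```text
time: 12.45
ee_pos: [0.435, -0.341, -0.0202]
tcp_rot: [150.0, 89.6, -30.4]
wrist_force: [0.1, 0.9, 7.2]
opening: 0.0504
```

50.4 mm means this is cheese_b, so the pair should be b and c, about 122 g. I place it in the far half of the dish.

apply_moves(commands=[[-0.05,0,0,0,-0.2],[-0.1,0,0,0,-0.2],[-0.15,-0.02,-0.02,0,-0.2],[-0.16,-0.06,-0.05,0,-0.2],[-0.16,-0.1,-0.08,0,-0.2],[-0.16,-0.14,-0.12,0,-0.2],[-0.16,-0.181,-0.16,0,-0.2],[-0.16,-0.181,-0.2,0,-0.2],[-0.15,-0.181,-0.227,0,-0.2],[-0.14,-0.181,-0.227,0,-0.2],[-0.13,-0.181,-0.227,0,-0.2],[-0.13,-0.181,-0.227,0,-0.2]])

```text
time: 13.65
ee_pos: [0.661, -0.1614, 0.1093]
tcp_rot: [142.1, 89.7, -38.3]
wrist_force: [-0.3, -0.0, -0.7]
opening: 0.0504
```

Lower 40 mm, release, and retreat to over the second cheese.

apply_moves(commands=[[0.02,0,0,0,-0.2],[0.038,0,0,0,-0.2],[0.04,0,0,0,-0.2],[0.04,0,0,0,-0.2],[0.04,0,0,0,0.0],[0.04,0,0,0,0.35],[0.04,0,0,0,0.45],[0.04,0,0,0,0.5],[0.0,0,0,0,0.5],[-0.04,0,0,0,0.5],[-0.08,0.02,0.02,0,0.5],[-0.1,0.04,0.06,0,0.5]])

```text
time: 14.85
ee_pos: [0.6018, -0.2006, 0.212]
tcp_rot: [150.3, 89.5, -30.0]
wrist_force: [0.7, -1.5, 0.1]
opening: 0.0639
```

apply_moves(commands=[[0,0.03,0.04,0,0.6],[0.0,0.06,0.08,0,0.6],[0.0,0.1,0.12,0,0.6],[0.0,0.13,0.16,0,0.6],[0.01,0.14,0.2,0,0.6],[0.03,0.14,0.24,0,0.6],[0.05,0.14,0.25,0,0.6],[0.05,0.14,0.25,0,0.6]])

```text
time: 15.65
ee_pos: [0.3493, -0.339, 0.159]
tcp_rot: [155.0, 89.6, -25.5]
wrist_force: [-0.5, -0.1, 0.5]
opening: 0.0683
```

```bash
python3 look.py cheese_c 0.029; python3 tips2.py;python3 - <<'E'
from geo import *
c=cams.camera("top")
for d in cams.spot_in("cheese_b","top"):
    l,t,r,b=d["rect"]; print(d["confidence"],d["rect"],pix2world(c,(l+r)/2,(t+b)/2))
E
```

```text
t 15.65 P [ 0.3493 -0.339   0.159 ] op 0.0683 F [-0.5 -0.1  0.5]
cheese_c 0.74 [256 142 307 192] [ 0.3725 -0.3419  0.029 ] shift [ 0.1302  0.0024 -0.0225]
[(1707, np.float64(0.0879)), (1030, np.float64(0.1096))]
0.73 [266.6, 132.4, 285.3, 155.5] [ 0.6530997  -0.16438009  0.11807549]
0.63 [319.0, 136.6, 363.6, 176.2] [ 0.62679796 -0.32203902  0.10882767]
0.57 [338.1, 256.3, 352.7, 270.1] [ 0.37044657 -0.34296206  0.02985285]
```

apply_moves(commands=[[0.04,0.0025,-0.023,0,0.6],[0.09,0.0025,-0.023,0,0.6],[0.13,0.0025,-0.023,0,0.6],[0.16,0.0025,-0.023,0,0.6],[0.175,0.0025,-0.023,0,0.6],[0.175,0.0025,-0.023,0,0.6],[0.175,0.0025,-0.023,0,-0.3],[0.175,0.0025,-0.023,0,-0.3],[0.175,0.0025,-0.023,0,-0.3],[0.175,0.0025,-0.023,0,-0.3],[0.175,0.0025,-0.023,0,-0.3]])

```text
time: 17.0
ee_pos: [0.3784, -0.3442, -0.0107]
tcp_rot: [146.9, 89.2, -33.3]
wrist_force: [-0.5, 1.1, 6.7]
opening: 0.044
```

apply_moves(commands=[[-0.05,0,0,0,-0.3],[-0.1,0,0,0,-0.3],[-0.15,-0.02,-0.02,0,-0.3],[-0.15,-0.06,-0.05,0,-0.3],[-0.15,-0.1,-0.08,0,-0.3],[-0.15,-0.14,-0.12,0,-0.3],[-0.15,-0.183,-0.16,0,-0.3],[-0.15,-0.183,-0.2,0,-0.3],[-0.14,-0.183,-0.226,0,-0.3],[-0.13,-0.183,-0.226,0,-0.3],[-0.13,-0.183,-0.226,0,-0.3],[-0.13,-0.183,-0.226,0,-0.3]])

```text
time: 18.2
ee_pos: [0.6029, -0.1615, 0.1213]
tcp_rot: [146.6, 89.2, -33.7]
wrist_force: [-0.6, 1.1, 0.2]
opening: 0.0438
```

apply_moves(commands=[[0.02,0,0,0,-0.3],[0.04,0,0,0,-0.3],[0.043,0,0,0,-0.3],[0.043,0,0,0,-0.3],[0.043,0,0,0,0.0],[0.043,0,0,0,0.25],[0.043,0,0,0,0.35],[0.043,0,0,0,0.35],[0.0,0,0,0,0.35],[-0.04,0,0,0,0.3],[-0.08,0.02,0.05,0,0.2],[-0.09,0.04,0.1,0,0.2]])

```text
time: 19.4
ee_pos: [0.5206, -0.1932, 0.2072]
tcp_rot: [149.1, 89.0, -31.1]
wrist_force: [0.4, -0.6, -0.4]
opening: 0.0514
```

apply_moves(commands=[[0,0.01,0.04,0,0],[0,0.01,0.08,0,0],[0,0.01,0.09,0,0],[0,0.01,0.09,0,0],[0,0.01,0.09,0,0]])

```text
time: 19.9
ee_pos: [0.4314, -0.203, 0.2061]
tcp_rot: [149.6, 89.0, -30.6]
wrist_force: [-0.1, -0.2, 0.4]
opening: 0.0425
```

```bash
python3 look.py weight_100 0.015 w5; python3 tips2.py
python3 - <<'E'
from geo import *
c=cams.camera("top"); 
for d in cams.spot_in("cheese_b","top"): print(d)
P,R,o=pose(); w=cams.camera("wrist"); print(P)
s=cv2.resize(c["frame"][110:220,230:370],(560,440),interpolation=cv2.INTER_CUBIC)
cv2.imwrite("pics/m5.png",cv2.resize(np.vstack([w["frame"][:300],s]),None,fx=.8,fy=.8))
E
```

```text
t 19.9 P [ 0.4314 -0.203   0.2061] op 0.0425 F [-0.1 -0.2  0.4]
weight_100 0.83 [281  81 302 100] [ 0.5291 -0.2188  0.015 ] shift [ 0.1927  0.0137 -0.0948]
weight_100 0.71 [175  86 200 109] [ 0.5251 -0.1038  0.015 ] shift [ 0.1916 -0.1013 -0.0904]
weight_100 0.66 [241 122 258 141] [ 0.4841 -0.1728  0.015 ] shift [ 0.1916 -0.0321 -0.0496]
weight_100 0.61 [326 125 338 134] [ 0.4871 -0.2636  0.015 ] shift [ 0.1925  0.0586 -0.0529]
[(1586, np.float64(0.0887)), (1027, np.float64(0.1096))]
{'rect': [264.8, 134.4, 286.5, 156.1], 'confidence': 0.87}
{'rect': [268.2, 160.1, 283.6, 178.4], 'confidence': 0.49}
{'rect': [243.2, 117.8, 363.0, 185.5], 'confidence': 0.2}
[ 0.43128852 -0.20272893  0.20540686]
```

View pics/m5.png

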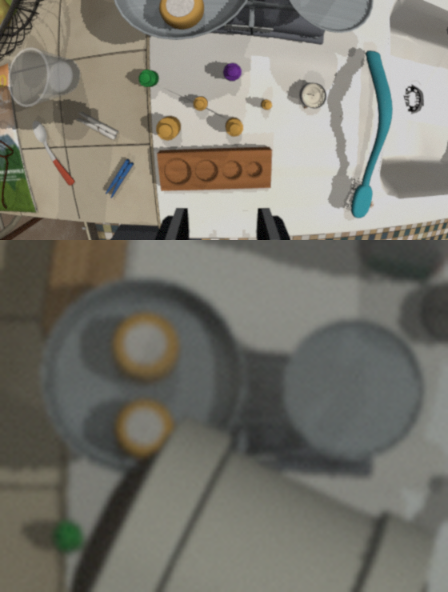

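Both cheeses lie flat in the dish, in the lower half of the picture at about (147,347) and (145,428). The 100 is at (233,127) and the nests at (177,170) to (253,168). I'll get weight and nest positions from the wrist depth.

```bash
cat > wcloud.py <<'E'
from geo import *
from scipy import ndimage as nd
def cloud():
    P,R,o=pose(); c=cams.camera("wrist"); d=c["depth"]; M=c["mount"]; K=c["camera_matrix"]
    v,u=np.mgrid[0:420,0:560]; x=(u-K[0,2]);y=(v-K[1,2]); r=np.hypot(x,y)+1e-9; th=r/K[0,0]
    X=np.stack([np.tan(th)*x/r*d,np.tan(th)*y/r*d,d],-1)@M[:3,:3].T+M[:3,3]
    return X@R.T+P,c,P,R
def weights(W):
    m=(W[...,2]>.008)&(W[...,2]<.06)&(W[...,0]>.3)&(W[...,0]<.58)&(W[...,1]<-.05)&(W[...,1]>-.4)
    L,n=nd.label(m)
    for i in range(1,n+1):
        p=W[L==i]
        if len(p)<40: continue
        z=np.percentile(p[:,2],97); t=p[p[:,2]>z-.005]; v,u=np.argwhere(L==i).mean(0)
        print("blob px",int(u),int(v),"n",len(p),"zmax",z.round(4),"knob",((t.min(0)+t.max(0))/2)[:2].round(4))
if __name__=="__main__":
    W,c,P,R=cloud(); print(P); weights(W)
    m=(abs(W[...,0]-.386)<.045)&(abs(W[...,1]+.193)<.09)&(W[...,2]>.015)&(W[...,2]<.028)
    rect=cv2.minAreaRect(W[m][:,:2].astype(np.float32)); print("block",rect)
    n=(abs(W[...,0]-.386)<.02)&(abs(W[...,1]+.193)<.08)&(W[...,2]<.0165)&(W[...,2]>.005)
    L,k=nd.label(n)
    for i in range(1,k+1):
        p=W[L==i]
        if len(p)>30: print("nest",len(p),((p.min(0)+p.max(0))/2).round(4),np.ptp(p,0).round(4))
E
python3 wcloud.py
```

```text
[ 0.4311466  -0.20271887  0.20544706]
blob px 385 51 n 109 zmax 0.0166 knob [ 0.5781 -0.3211]
blob px 289 89 n 419 zmax 0.0358 knob [ 0.5298 -0.2168]
blob px 184 97 n 434 zmax 0.0358 knob [ 0.5251 -0.1011]
blob px 391 118 n 749 zmax 0.0152 knob [ 0.5008 -0.3338]
blob px 249 128 n 260 zmax 0.0289 knob [ 0.4864 -0.1728]
blob px 333 130 n 145 zmax 0.023 knob [ 0.4852 -0.2649]
blob px 209 159 n 708 zmax 0.0422 knob [ 0.4542 -0.1282]
blob px 292 158 n 432 zmax 0.0355 knob [ 0.4535 -0.2186]
blob px 268 211 n 7035 zmax 0.0213 knob [ 0.3909 -0.1916]
blob px 158 208 n 133 zmax 0.0123 knob [ 0.391 -0.058]
block ((0.3905371129512787, -0.19173160195350647), (0.05940844491124153, 0.1647011935710907), 1.4256374835968018)
nest 764 [ 0.3878 -0.1364  0.0137] [0.0358 0.0377 0.0056]
nest 549 [ 0.3892 -0.1792  0.0134] [0.0298 0.0317 0.0062]
nest 374 [ 0.3898 -0.2155  0.0137] [0.0252 0.0246 0.0054]
nest 263 [ 0.3909 -0.2477  0.0137] [0.0208 0.0214 0.0054]
```

Positions are clear. I grasp the 100 g weight.

apply_moves(commands=[[0.04,0.016,-0.022,0,0],[0.09,0.016,-0.022,0,0],[0.14,0.016,-0.022,0,0],[0.18,0.016,-0.022,0,0],[0.21,0.016,-0.022,0,0],[0.219,0.016,-0.022,0,0],[0.219,0.016,-0.022,0,0],[0.219,0.016,-0.022,0,-0.8],[0.219,0.016,-0.022,0,-0.8],[0.219,0.016,-0.022,0,-0.8],[0.219,0.016,-0.022,0,-0.8]], newtons=25)

```text
time: 21.35
ee_pos: [0.4574, -0.2213, -0.011]
tcp_rot: [149.8, 88.9, -30.4]
wrist_force: [-0.3, 0.7, 6.7]
opening: 0.0234
```

apply_moves(commands=[[-0.04,0,0,0,-0.8],[-0.09,0,-0.0,0,-0.8],[-0.14,0.02,-0.01,0,-0.8],[-0.16,0.04,-0.03,0,-0.8],[-0.16,0.06,-0.06,0,-0.8],[-0.16,0.06,-0.06,0,-0.8]])

```text
time: 21.95
ee_pos: [0.5171, -0.2819, 0.1506]
tcp_rot: [149.9, 88.8, -30.3]
wrist_force: [-1.6, 0.5, -1.3]
opening: 0.0232
```

Run:
```python
from wcloud import *
X,c=tilt()
m=X[(np.hypot(X[:,0]-.622,X[:,1]+.32)<.066)&(X[:,2]>.1)&(X[:,2]<.125)]
m=m[m[:,1]<-.25]
(cx,cy),r=cv2.minEnclosingCircle(m[:,:2].astype(np.float32)); print("plate",cx,cy,r,len(m))
W,c,P,R=cloud(); T=(W-P)@R; o=bot.get_obs(); print(P,R.round(4),o["opening"],o["wrist_force"])
# things near tool axis
m=(abs(T[...,0]+.01)<.05)&(abs(T[...,1])<.035)&(abs(T[...,2])<.03)
ys,xs=np.where(m); print(ys.min(),ys.max(),xs.min(),xs.max())
for v in range(ys.min(),285,4): print(v,(T[v,270:290:6]*1000).round(0).astype(int).tolist(), (T[v,258]*1000).round(0).astype(int))
cv2.imwrite("pics/w6.png",cv2.resize(c["frame"][200:330,200:360],(640,520),interpolation=cv2.INTER_CUBIC))
```

```text
plate 0.0 0.0 0.0 0
[ 0.5154433  -0.28071472  0.15024983] [[ 0.0169 -0.0031 -0.9999]
 [-0.0099 -0.9999  0.0029]
 [-0.9998  0.0098 -0.0169]] 0.02323798062570683 [-1.33352619  0.15353703 -1.55137354]
245 336 217 339
245 [[153, -10, 68], [-11, -2, -9], [153, 3, 68], [153, 10, 68]] [153 -23  68]
249 [[-14, -5, -8], [-16, -2, -9], [-16, 1, -9], [-13, 5, -8]] [150 -23  72]
253 [[-19, -5, -8], [-21, -2, -9], [-20, 1, -9], [-18, 4, -8]] [152 -23  77]
257 [[-24, -5, -8], [-25, -2, -9], [-25, 1, -9], [-22, 4, -7]] [-13 -11  -3]
261 [[-27, -4, -8], [-29, -2, -9], [-29, 1, -9], [-27, 4, -8]] [-19 -11  -4]
265 [[-33, -4, -9], [-34, -2, -9], [-33, 1, -9], [-32, 4, -8]] [-23 -11  -4]
269 [[-33, -4, -7], [-33, -2, -7], [-33, 1, -7], [-33, 4, -7]] [-28 -10  -4]
273 [[-33, -4, -5], [-33, -2, -4], [-35, 1, -6], [-33, 4, -5]] [-33 -10  -5]
277 [[-34, -4, -3], [-34, -2, -3], [-34, 1, -3], [-35, 4, -3]] [-34 -10  -3]
281 [[-34, -4, -1], [-40, -2, -4], [-40, 1, -5], [-33, 4, -1]] [-35 -10  -2]
```

View pics/w6.png

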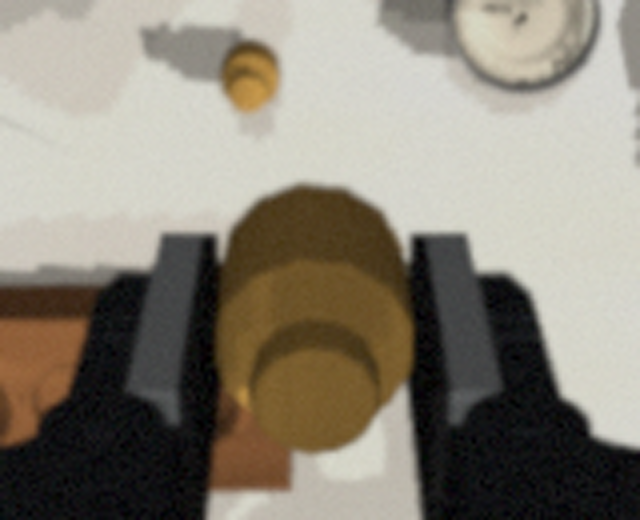

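The 100 hangs upright between the pads, with its bottom 11 mm above the reported TCP. Locating the plate from the wrist cloud.

Run:
```python
from wcloud import *
W,c,P,R=cloud(); 
q=W.reshape(-1,3); m=q[(np.hypot(q[:,0]-.622,q[:,1]+.32)<.075)&(q[:,2]>.1)&(q[:,2]<.125)]
(cx,cy),r=cv2.minEnclosingCircle(m[:,:2].astype(np.float32)); print("plate",cx,cy,r,len(m),np.median(m[:,2]))
print(m.min(0),m.max(0))
tgt=np.array([cx,cy,.15]); print(P,"shift to centre",go(P,R,tgt))
```

```text
plate 0.627284586429596 -0.3181327283382416 0.05409533530473709 19108 0.10909533462773266
[ 0.57347807 -0.3717764   0.10615854] [ 0.66974697 -0.26516747  0.11494961]
[ 0.51456066 -0.28000783  0.15034938] shift to centre [ 0.0026  0.0378 -0.1128]
```

apply_moves(commands=[[0.0,0.02,-0.04,0,-0.8],[0.0,0.044,-0.08,0,-0.8],[0.01,0.044,-0.1,0,-0.8],[0.02,0.044,-0.1,0,-0.8],[0.03,0.044,-0.1,0,-0.8],[0.03,0.044,-0.1,0,-0.8]])

```text
time: 22.7
ee_pos: [0.6129, -0.3234, 0.1214]
tcp_rot: [149.3, 89.0, -30.8]
wrist_force: [0.1, 0.3, -0.7]
opening: 0.0235
```

apply_moves(commands=[[0.01,0.001,-0.002,0,-0.8],[0.019,0.001,-0.002,0,-0.8],[0.022,0.001,-0.002,0,-0.8],[0.022,0.001,-0.002,0,-0.8],[0.022,0.001,-0.002,0,-0.3],[0.022,0.001,-0.002,0,0.0],[0.022,0.001,-0.002,0,0.0],[0.0,0.001,-0.002,0,0.0],[-0.04,0.001,-0.002,0,0.0],[-0.08,0,0.04,0,0.0],[-0.08,-0.02,0.09,0,-0.1],[-0.08,-0.05,0.14,0,-0.2]])

```text
time: 23.9
ee_pos: [0.4865, -0.2816, 0.2004]
tcp_rot: [148.9, 88.9, -31.3]
wrist_force: [-0.2, 1.0, 0.2]
opening: 0.0337
```

apply_moves(commands=[[0,0,0.02,0,-0.2],[0,0,0.02,0,-0.2],[0,0,0.02,0,-0.2]])

```text
time: 24.2
ee_pos: [0.4667, -0.2817, 0.2009]
tcp_rot: [149.1, 88.8, -31.2]
wrist_force: [-0.0, -0.3, -0.8]
opening: 0.0343
```

```bash
cat >> geo.py <<'E'
def scale(exclude=()):
    X,_=tilt(); out=[]
    for (cx,cy),r in(((.6354,-.1603),.060),((.6273,-.3181),.044)):
        m=X[(np.hypot(X[:,0]-cx,X[:,1]-cy)<r)&(abs(X[:,2]-.1)<.014)][:,2]
        h,e=np.histogram(m,bins=np.arange(.084,.114,.0005)); k=h.argmax(); out.append((len(m),round(float(np.median(m[abs(m-e[k])<.002])),4)))
    return out, round((out[1][1]-out[0][1]-.0007)/2/-.08,4)
E
python3 - <<'E'
from wcloud import *
print(scale()); W,c,P,R=cloud(); print(P,R.round(4)); weights(W)
W,c,P,R=cloud(); print(scale()); cv2.imwrite("pics/w7.png",c["frame"])
E
```

```text
([(1218, 0.0934), (457, 0.1038)], -0.0606)
[ 0.46711684 -0.28179789  0.20041236] [[ 0.0178 -0.0036 -0.9998]
 [-0.0108 -0.9999  0.0034]
 [-0.9998  0.0107 -0.0179]]
blob px 317 78 n 113 zmax 0.0175 knob [ 0.5783 -0.3215]
blob px 216 124 n 436 zmax 0.0358 knob [ 0.5305 -0.2166]
blob px 120 134 n 414 zmax 0.0359 knob [ 0.5248 -0.1016]
blob px 323 149 n 837 zmax 0.0155 knob [ 0.5007 -0.3336]
blob px 180 164 n 256 zmax 0.029 knob [ 0.4866 -0.1732]
blob px 262 163 n 143 zmax 0.0229 knob [ 0.485  -0.2655]
blob px 145 193 n 684 zmax 0.042 knob [ 0.4539 -0.1282]
blob px 204 241 n 6200 zmax 0.0213 knob [ 0.3912 -0.1914]
blob px 105 237 n 110 zmax 0.0124 knob [ 0.392  -0.0581]
([(1212, 0.0935), (442, 0.1033)], -0.0569)
```

View pics/w7.png

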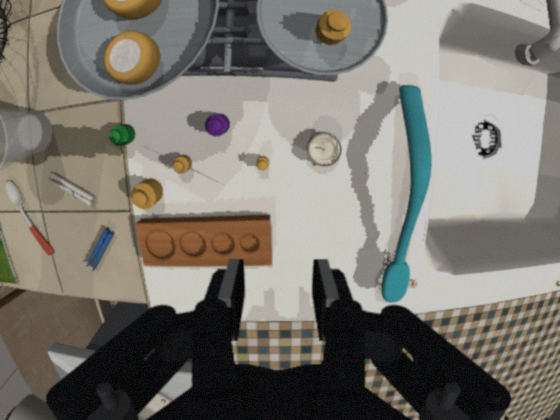

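The beam is at about -0.058, so 20 g is missing, as expected. The 100 stands on the plate at (333,27). I grasp the 20 at (263,162).

apply_moves(commands=[[0.05,-0.018,-0.014,0,-0.2],[0.1,-0.019,-0.014,0,-0.2],[0.15,-0.019,-0.014,0,-0.2],[0.19,-0.019,-0.014,0,-0.2],[0.19,-0.019,-0.014,0,-0.2]])

```text
time: 24.9
ee_pos: [0.4809, -0.2624, 0.0028]
tcp_rot: [145.1, 89.6, -35.0]
wrist_force: [-0.9, 1.0, -0.2]
opening: 0.034
```

Run:
```python
from wcloud import *
P,R,o=pose(); print(P,R.round(4),"to grasp",go(P,R,[.485,-.2655,-.020]))
```

```text
[ 0.48093172 -0.26240574  0.00284336] [[ 0.0064 -0.0027 -1.    ]
 [-0.0045 -1.      0.0027]
 [-1.      0.0045 -0.0064]] to grasp [ 0.0229  0.003  -0.0039]
```

apply_moves(commands=[[0.01,0.003,-0.004,0,-0.2],[0.018,0.003,-0.004,0,-0.2],[0.022,0.003,-0.004,0,-0.2],[0.022,0.003,-0.004,0,-0.2],[0.022,0.003,-0.004,0,-0.95],[0.022,0.003,-0.004,0,-0.95],[0.022,0.003,-0.004,0,-0.95],[0.022,0.003,-0.004,0,-0.95]], newtons=20)

```text
time: 25.7
ee_pos: [0.4857, -0.2658, -0.0181]
tcp_rot: [146.6, 89.4, -33.5]
wrist_force: [-0.6, -0.4, 6.5]
opening: 0.0133
```

apply_moves(commands=[[-0.04,0,0,0,-0.95],[-0.09,0,0,0,-0.95],[-0.14,0,0,0,-0.95],[-0.16,0.01,-0.04,0,-0.95],[-0.16,0.02,-0.08,0,-0.95],[-0.16,0.034,-0.12,0,-0.95],[-0.15,0.034,-0.154,0,-0.95],[-0.135,0.034,-0.154,0,-0.95],[-0.135,0.034,-0.154,0,-0.95],[-0.135,0.034,-0.154,0,-0.95]])

```text
time: 26.7
ee_pos: [0.6379, -0.2994, 0.1183]
tcp_rot: [145.1, 89.5, -35.1]
wrist_force: [0.9, -0.2, 0.3]
opening: 0.0132
```

Run:
```python
from wcloud import *
W,c,P,R=cloud(); print(P,R.round(4),bot.get_obs()["opening"]); T=((W-P)@R*1000).round(0).astype(int)
for v in range(236,270,3): print(v,T[v,274:286:5].tolist())
cv2.imwrite("pics/w8.png",cv2.resize(c["frame"][150:330,180:380],(600,540),interpolation=cv2.INTER_CUBIC))
print(go(P,R,[.640,-.300,.086]))
```

```text
[ 0.63794246 -0.29938373  0.11833873] [[ 0.0071 -0.0027 -1.    ]
 [-0.005  -1.      0.0027]
 [-1.      0.0049 -0.0071]] 0.01354447125978123
236 [[16, -3, -3], [15, 0, -3], [15, 3, -3]]
239 [[14, -3, -1], [16, 0, 0], [14, 3, -1]]
242 [[15, -3, 1], [15, 0, 1], [15, 3, 1]]
245 [[16, -3, 3], [16, 0, 4], [16, 3, 4]]
248 [[17, -3, 6], [15, 0, 5], [15, 3, 5]]
251 [[15, -3, 7], [16, 0, 8], [16, 3, 8]]
254 [[16, -3, 10], [16, 0, 10], [16, 3, 10]]
257 [[-21, -3, -7], [-22, 0, -7], [-19, 2, -6]]
260 [[-24, -3, -7], [-25, 0, -7], [-23, 2, -6]]
263 [[-28, -3, -7], [-27, 0, -7], [-26, 2, -6]]
266 [[-29, -3, -6], [-29, 0, -6], [-29, 2, -6]]
269 [[-30, -3, -5], [-30, 0, -5], [-31, 2, -6]]
[ 0.0324  0.0005 -0.0018]
```

View pics/w8.png

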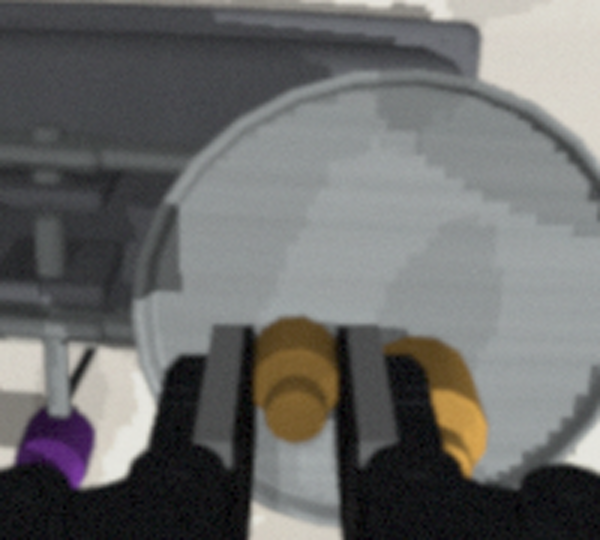

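The 20 is held upright with the tips near its base, and the 100 stands clear to the right. I set it down gently.

apply_moves(commands=[[0.015,-0.001,-0.001,0,-0.95],[0.028,-0.001,-0.001,0,-0.95],[0.034,-0.001,-0.001,0,-0.95],[0.034,-0.001,-0.001,0,-0.95],[0.034,-0.001,-0.001,0,-0.5],[0.034,-0.001,-0.001,0,-0.5],[0.034,-0.001,-0.001,0,-0.5],[0.015,-0.001,-0.001,0,-0.5],[-0.02,-0.001,-0.001,0,-0.5],[-0.07,0,0.02,0,-0.3],[-0.08,-0.03,0.07,0,-0.2],[-0.08,-0.06,0.12,0,-0.2]])

```text
time: 27.95
ee_pos: [0.5346, -0.2492, 0.2]
tcp_rot: [149.4, 89.2, -30.8]
wrist_force: [0.7, 0.8, 1.3]
opening: 0.034
```

apply_moves(commands=[[0,-0.03,0.04,0,-0.2],[0,-0.06,0.08,0,-0.2],[0,-0.08,0.1,0,-0.2],[0,-0.08,0.1,0,-0.2],[0,-0.08,0.1,0,-0.2]])

```text
time: 28.45
ee_pos: [0.4352, -0.1688, 0.1991]
tcp_rot: [150.5, 89.0, -29.7]
wrist_force: [0.3, -0.4, -0.3]
opening: 0.0345
```

Run:
```python
from wcloud import *
print(scale()); W,c,P,R=cloud(); print(P,R.round(4)); weights(W)
print("50:",go(P,R,[.4866,-.1732,-.016]))
t=cams.camera("top")["frame"][110:220,230:370]
cv2.imwrite("pics/w9.png",np.vstack([c["frame"][:200],cv2.resize(t,(560,440),interpolation=cv2.INTER_CUBIC)[:400]]))
```

```text
([(1130, 0.0987), (905, 0.0991)], 0.0019)
[ 0.43550672 -0.16917578  0.19863164] [[ 0.0141 -0.0033 -0.9999]
 [-0.0082 -1.      0.0032]
 [-0.9999  0.0082 -0.0141]]
blob px 413 57 n 112 zmax 0.0168 knob [ 0.5782 -0.3189]
blob px 321 93 n 442 zmax 0.0355 knob [ 0.5298 -0.2165]
blob px 213 99 n 446 zmax 0.0358 knob [ 0.5243 -0.1017]
blob px 419 124 n 732 zmax 0.0149 knob [ 0.5007 -0.3333]
blob px 280 133 n 255 zmax 0.0289 knob [ 0.4862 -0.1729]
blob px 239 164 n 757 zmax 0.042 knob [ 0.4537 -0.1277]
blob px 296 216 n 7105 zmax 0.0212 knob [ 0.3912 -0.1916]
blob px 182 214 n 132 zmax 0.0124 knob [ 0.3913 -0.0584]
50: [ 0.2154  0.0021 -0.0481]
```

View pics/w9.png

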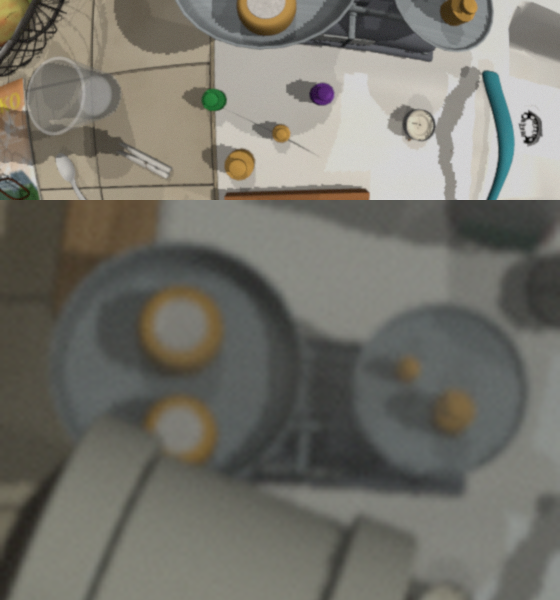

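The scale is level (0.002 rad): 100 + 20 are on the plate and both cheeses in the dish. Now the 50 goes into its nest.

apply_moves(commands=[[0.04,0.002,-0.03,0,-0.2],[0.09,0.002,-0.048,0,-0.2],[0.14,0.002,-0.048,0,-0.2],[0.175,0.002,-0.048,0,-0.2],[0.18,0.002,-0.048,0,-0.2],[0.18,0.002,-0.048,0,-0.2]])

```text
time: 29.2
ee_pos: [0.4856, -0.1731, 0.0182]
tcp_rot: [146.7, 89.3, -33.6]
wrist_force: [0.4, -0.0, 0.4]
opening: 0.0336
```

```bash
cat > g.py <<'E'
import sys
from h import *
P,R,o=pose(); print(P.round(4),R.round(4).tolist(),"op",o["opening"],"go",go(P,R,[float(a) for a in sys.argv[1:4]]))
E
python3 g.py .4863 -.1729 -.016
```

```text
[ 0.4856 -0.1731  0.0182] [[0.0104, -0.0043, -0.9999], [-0.0069, -1.0, 0.0042], [-0.9999, 0.0069, -0.0105]] op 0.03364286862238925 go [ 0.0342 -0.0005 -0.0004]
```

apply_moves(commands=[[0.02,-0.0005,0,0,-0.2],[0.03,-0.0005,0,0,-0.2],[0.034,-0.0005,0,0,-0.2],[0.034,-0.0005,0,0,-0.2],[0.034,-0.0005,0,0,-0.9],[0.034,-0.0005,0,0,-0.9],[0.034,-0.0005,0,0,-0.9],[0.034,-0.0005,0,0,-0.9],[0.034,-0.0005,0,0,-0.9]], newtons=25)

```text
time: 30.1
ee_pos: [0.4866, -0.1731, -0.0146]
tcp_rot: [148.6, 89.2, -31.6]
wrist_force: [-1.9, 0.3, 7.9]
opening: 0.0179
```

apply_moves(commands=[[-0.04,0,0,0,-0.9],[-0.08,0,0,0,-0.9],[-0.09,0.02,0.04,0,-0.9],[-0.09,0.042,0.08,0,-0.9],[-0.07,0.042,0.096,0,-0.9],[-0.06,0.042,0.096,0,-0.9],[-0.06,0.042,0.096,0,-0.9],[-0.06,0.042,0.096,0,-0.9]])

```text
time: 30.9
ee_pos: [0.3905, -0.2141, 0.0448]
tcp_rot: [149.0, 89.2, -31.2]
wrist_force: [0.4, -0.4, -0.7]
opening: 0.0184
```

```bash
cat > held.py <<'E'
import sys
from wcloud import *
W,c,P,R=cloud(); T=(W-P)@R; r=float(sys.argv[1]); o=bot.get_obs()
# front surface of the held cylinder near tool axis -> axis position = front + radius
m=(abs(T[...,1])<.003)&(T[...,2]<.0)&(T[...,2]>-.03)&(T[...,0]<-.0)&(T[...,0]>-.03)
f=T[m]; print("n",m.sum(),"front z",np.median(f[:,2]).round(4),"bottom x",np.percentile(f[:,0],98).round(4))
ax=np.array([0,0,np.median(f[:,2])+r]); print("op",o["opening"],"P",P.round(4),"axis xy",(P+R@ax).round(4),"F",o["wrist_force"].round(1))
tgt=np.array([float(a) for a in sys.argv[2:5]]); b=P+R@(ax+[np.percentile(f[:,0],98),0,0]); print("bottom",b.round(4),"shift",(R.T@(tgt-b)).round(4))
E
python3 held.py .010 .3908 -.2155 .013
```

```text
n 162 front z -0.0101 bottom x -0.015
op 0.018460935147839443 P [ 0.3905 -0.2141  0.0448] axis xy [ 0.3906 -0.2141  0.0448] F [ 0.6  0.5 -1. ]
bottom [ 0.3904 -0.2139  0.0598] shift [0.0468 0.0012 0.0002]
```

apply_moves(commands=[[0.02,0.001,0,0,-0.9],[0.035,0.001,0,0,-0.9],[0.042,0.001,0,0,-0.9],[0.046,0.001,0,0,-0.9],[0.046,0.001,0,0,-0.9],[0.046,0.001,0,0,-0.9]])

```text
time: 31.55
ee_pos: [0.3918, -0.2156, -0.0002]
tcp_rot: [149.2, 89.1, -31.0]
wrist_force: [0.1, -0.4, -0.8]
opening: 0.0184
```

Release, rise, and move towards the 200.

apply_moves(commands=[[0.001,0,0,0,-0.5],[0.001,0,0,0,-0.4],[0.001,0,0,0,-0.35],[-0.03,0,0,0,-0.35],[-0.08,0,0,0,-0.2],[-0.13,-0.03,-0.01,0,0.1],[-0.17,-0.06,-0.03,0,0.15],[-0.18,-0.085,-0.03,0,0.15],[-0.18,-0.085,-0.03,0,0.15],[-0.18,-0.085,-0.03,0,0.15]])

```text
time: 32.55
ee_pos: [0.4199, -0.129, 0.1796]
tcp_rot: [149.0, 89.1, -31.0]
wrist_force: [-0.4, -0.8, -0.7]
opening: 0.0492
```

Run:
```python
from wcloud import *
W,c,P,R=cloud(); print(scale(),P,R.round(4)); weights(W)
m=(abs(W[...,0]-.3908)<.015)&(abs(W[...,1]+.2155)<.015)&(W[...,2]>.03)&(W[...,2]<.05)
p=W[m]; t=p[p[:,2]>p[:,2].max()-.005]; print("50 in nest: top",np.percentile(p[:,2],97),(t.min(0)+t.max(0))/2)
print(go(P,R,[.4540,-.1280,-.012]))
```

```text
([(1204, 0.0978), (904, 0.0987)], -0.0012) [ 0.41994865 -0.12895651  0.17962847] [[ 0.0141 -0.0013 -0.9999]
 [-0.0085 -1.      0.0012]
 [-0.9999  0.0085 -0.0141]]
blob px 451 47 n 116 zmax 0.0167 knob [ 0.5783 -0.3186]
blob px 363 80 n 502 zmax 0.0357 knob [ 0.5295 -0.2163]
blob px 248 82 n 489 zmax 0.0357 knob [ 0.5243 -0.1016]
blob px 457 115 n 693 zmax 0.0153 knob [ 0.5003 -0.3338]
blob px 276 152 n 790 zmax 0.042 knob [ 0.4537 -0.1278]
blob px 332 208 n 7843 zmax 0.0295 knob [ 0.3923 -0.214 ]
blob px 211 206 n 161 zmax 0.0122 knob [ 0.3916 -0.0581]
50 in nest: top 0.04206491001517484 [ 0.39212309 -0.21416946  0.04036359]
[ 0.1921 -0.0026 -0.0313]
```

The 50 is seated (top at 42 mm, 2 mm off centre). Now the 200.

apply_moves(commands=[[0.04,-0.002,-0.02,0,0.15],[0.09,-0.0025,-0.031,0,0.15],[0.13,-0.0025,-0.031,0,0.15],[0.17,-0.0025,-0.031,0,0.15],[0.19,-0.0025,-0.031,0,0.15],[0.191,-0.0025,-0.031,0,0.15],[0.191,-0.0025,-0.031,0,0.15],[0.191,-0.0025,-0.031,0,-0.6],[0.191,-0.0025,-0.031,0,-0.6],[0.191,-0.0025,-0.031,0,-0.6],[0.191,-0.0025,-0.031,0,-0.6]], newtons=35)

```text
time: 33.75
ee_pos: [0.4534, -0.1293, -0.0105]
tcp_rot: [147.5, 89.0, -32.7]
wrist_force: [-1.9, -0.6, 6.3]
opening: 0.0304
```

apply_moves(commands=[[-0.04,0,0,0,-0.6],[-0.07,0,0.01,0,-0.6],[-0.07,0.004,0.04,0,-0.6],[-0.06,0.007,0.064,0,-0.6],[-0.055,0.007,0.064,0,-0.6],[-0.055,0.007,0.064,0,-0.6],[-0.055,0.007,0.064,0,-0.6]])

```text
time: 34.45
ee_pos: [0.3893, -0.1356, 0.0441]
tcp_rot: [148.8, 89.0, -31.4]
wrist_force: [0.4, -0.1, -1.2]
opening: 0.0301
```

```bash
python3 held.py .016 .3888 -.1364 .013
```

```text
n 180 front z -0.0162 bottom x -0.0115
op 0.030334620377987218 P [ 0.3893 -0.1356  0.0441] axis xy [ 0.3895 -0.1356  0.0441] F [-0.7  0.2 -1.7]
bottom [ 0.3893 -0.1355  0.0556] shift [0.0426 0.0005 0.0012]
```

apply_moves(commands=[[0.02,0.001,0.001,0,-0.6],[0.034,0.001,0.001,0,-0.6],[0.039,0.001,0.001,0,-0.6],[0.042,0.001,0.001,0,-0.6],[0.042,0.001,0.001,0,-0.6],[0.042,0.001,0.001,0,-0.6]])

```text
time: 35.1
ee_pos: [0.3892, -0.1369, 0.0028]
tcp_rot: [148.9, 89.0, -31.2]
wrist_force: [-3.5, 1.0, 4.6]
opening: 0.0306
```

apply_moves(commands=[[0,0,0,0,-0.3],[0,0,0,0,-0.1],[0,0,0,0,-0.1],[-0.03,0,0,0,-0.1],[-0.08,0,0,0,-0.1],[-0.13,0.01,0.01,0,-0.1],[-0.17,0.03,0.02,0,-0.1],[-0.18,0.05,0.02,0,-0.1],[-0.18,0.06,0.02,0,-0.1],[-0.18,0.06,0.02,0,-0.1],[-0.18,0.06,0.02,0,-0.1]])

```text
time: 36.2
ee_pos: [0.3658, -0.1946, 0.1814]
tcp_rot: [149.4, 89.1, -30.8]
wrist_force: [-0.6, 0.3, -0.1]
opening: 0.0383
```

Run:
```python
from wcloud import *
W,c,P,R=cloud(); print(scale(),P,bot.get_obs()["time"]); weights(W)
for n,x,y,z in((50,.3908,-.2155,.034),(200,.3888,-.1364,.045)):
    m=(abs(W[...,0]-x)<.018)&(abs(W[...,1]-y)<.018)&(W[...,2]>z)&(W[...,2]<.065)
    p=W[m]; t=p[p[:,2]>p[:,2].max()-.006]; print(n,np.percentile(p[:,2],97),(t.min(0)+t.max(0))/2)
t=cams.camera("top")["frame"]; print([ (d["rect"],d["confidence"]) for d in cams.spot_in("cheese_b","top")][:3]); t=t[110:280,230:370]
cv2.imwrite("pics/w10.png",np.hstack([c["frame"][:,100:500],cv2.resize(t,(346,420),interpolation=cv2.INTER_CUBIC)]))
```

```text
([(1216, 0.0981), (891, 0.0983)], 0.0031) [ 0.36579041 -0.19464774  0.18140937] 36.3
blob px 298 26 n 504 zmax 0.0355 knob [ 0.5297 -0.2169]
blob px 185 35 n 500 zmax 0.0355 knob [ 0.5241 -0.1013]
blob px 407 60 n 816 zmax 0.0154 knob [ 0.5007 -0.3337]
blob px 275 159 n 8879 zmax 0.0515 knob [ 0.3903 -0.136 ]
blob px 151 159 n 170 zmax 0.0121 knob [ 0.3913 -0.0577]
50 0.042715110373635665 [ 0.39207371 -0.21414256  0.04030153]
200 0.05556276961949339 [ 0.39025072 -0.13600436  0.05349128]
[([266.3, 151.9, 284.0, 173.2], 0.71), ([264.3, 133.3, 284.2, 153.2], 0.64)]
```

View pics/w10.png

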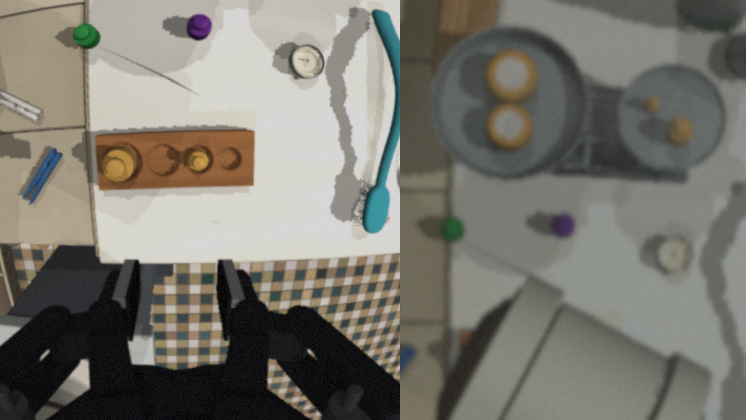

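The 200 and 50 sit in their nests at (118,163) and (199,158). The cheeses are in the dish and the 100 and 20 on the plate, and the tea light stands at (307,62). Handing in.

```bash
python3 -c "
from workcell import bot
print(bot.job_done())"
```

```text
the job is handed in; nothing more can be done
None
```

The cheeses weigh about 120 g, give or take a few grams. The scale stands level with the 100 g and 20 g weights on the plate. I handed the job in at 36 s of robot time; no verdict is reported.

- **Cheeses:** only two were there, the middle and smallest sizes, and both lie flat in the goods dish.
- **Beam:** my last three readings after loading were +0.002, -0.001 and +0.003 rad, against the 0.03 allowed.
- **Unused weights:** the 200 g and 50 g are upright at the bottom of their own nests, each about 2 mm off its middle. The 100 g and 20 g nests are empty for you to read.
- **Tea light:** it stands upright on the worktop.
- **Left alone:** I kept away from the drinking glass and the green and purple look-alikes; none of the pictures shows any of them moved.

**Fingertips:** the camera showed the real fingertips about 25 mm behind the reported TCP, against the interface text. My first two tries at the tea light closed above it because of this; I corrected for it, and every later grasp worked first time. I also saw 6–8 N of upward force when closing on objects on the worktop. I did not find the cause, but it is well below the limits.

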